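# Set the aperture wheel to its slot and switch the isolator on

## Robot

A 6-joint arm with a two-finger parallel gripper is mounted at the origin on a cart in front of the work surface, level with it; the furniture and walls round the work are solid. World frame = base frame: x ahead of the robot, y to its left, z up, the work surface at z = 0. Lengths are in mm, angles in rad, forces in N, time in s.
With the tool pointing down it reaches from about 400 to 925 mm from the base axis. Payload 12.5 kg.
Tool frame: the origin (TCP) lies midway between the tips of the shut fingers; the grasp point (between the pads) lies ctrl.grasp_offset behind it (ctrl.grasp_offset is the distance from the TCP to the grasp point, in mm); z points along the fingers, y is the line along which they close (so a half turn about z gives the same grasp; the last joint's range is limited). The gripper opens to 95 mm and grips with 3 to 60 N. Pads are 20 mm wide; open, the fingers measure 119 mm over their backs; the gripper's body (75 mm by 180 mm) begins 59 mm behind the grasp point.
Start: joints at [-1.298, 0.491, 1.559, -0, 1.092, -0.106], TCP at [231.152, -580.702, 214.661] pointing down, gripper open.
Joint ranges: [-3.1, 3.1], [-0.84, 2.19], [0.05, 2.79], [-1.13, 4.28], [0.06, 2.93], [-2.69, 2.69]. Speed limits (rad/s): [2.22, 2.22, 2.79, 3.14, 3.14, 3.14].

## Interface

Orientations are given as a unit quaternion [w, x, y, z].
In Python, from workcell import ctrl gives the robot as it stands. The module is installed in compiled form; this text tells all that it offers.
- The arm moves only by the tool drive_tool, never from a script. Its argument "increments" is a list of rows, each an object of numbers: "grip": the closure, from 0 (fully open) to 1 (shut); "dx", "dy", "dz": the shift along the world's x, y, z normalised to -1 to 1, where 1 is 200 mm; "roll": the turn about the world's z normalised to -1 to 1, where 1 is 30 degrees. In form: [{"grip": .., "dx": .., "dy": .., "dz": .., "roll": ..}, ...]. A call has 1 to 20 rows; each row is the pose to reach, as a shift and turn from the pose commanded when the call began; what a row does not reach only later rows make up. A row lasts 1/8 s, in which the tool goes at most 62.5 mm and 10.7 degrees, less where a joint would pass 70% of its speed; a pose out of reach is approached as far as the arm can. A call with a number of a shift or a turn outside -1 to 1 is refused whole. A call with a gripper value outside its range is refused whole. The fingers move at their own pace and stop on an object; the grip force is fixed at half the most. Time passes only in rows, so rows that repeat a pose let the fingers close. It gives the time, the measured TCP pose, the force, the opening and the grip force at its end, in the units of the state.
- ctrl.get_state(): the state, without advancing time (a new reading comes with each control period).
- ctrl.grab_frame(name): name is "scene" or "top" or "wrist"; returns the picture (384x512x3 uint8, red, green, blue); there is no depth.
- ctrl.camera_model(name): a dict with "intrinsics" (3x3 intrinsics, pixels), "distortion" ([k1, k2, p1, p2, k3] as OpenCV has them; the pictures are not rectified), "world_from_camera" (4x4, takes a point from camera to world coordinates); the wrist camera has in their place "mount" (4x4, takes a point from camera to tool coordinates, whose origin is the TCP and whose axes are the flange's). Camera axes: x right, y down, z forward; pixel columns grow to the right and rows downward; lengths in mm; the calibration is good to about 2 mm. A picture is of the moment at which its call begins: read the wrist's pose just before it. camera_model takes no time and is no camera call.
- ctrl.finish_job(): hands the job in; it is judged then, once.
The state is a dict: "t": time; "qpos": joint angles; "joint_vel": joint speeds; "tau": joint torques, N m; "position": TCP position; "orientation": TCP orientation; "contact_force": force on the tool from outside, world axes, zero at the start; "ft_torque": the same for the moment, N m; "gripper_width": opening from 0.0 (shut) to 1.0 (fully open); "grip_force": force on a finger pad.
Only numpy, scipy, OpenCV 4.12 (cv2) and the standard library are available. Lean on these libraries where they do the work, as an engineer would, in place of code of your own. Each camera call takes 0.05 s, during which the arm holds its last target. There are 200 camera calls.

## Task

Turn the aperture wheel clockwise by its knob (more than one grip will be needed) until the slot (the only aperture that is not round) shows centred in the fixed window and has clicked in there, with the knob let go. Only then turn the isolator's handle from off over to its on stop, let go of it, and leave the slot in the window. Do not push the other things on the table about.

Things in the scene. Friction and masses are not known exactly. Their poses are not given: they have to be found in the camera images.
- wheel_unit: Aperture wheel unit, fixed to the table: grey base 136 x 136 x 34 mm, on it a flat aluminium wheel (120 mm diameter, top 43 mm above the table) on a vertical axle at the base's centre; a dark window plate (top 50 mm, its post heads 53 mm above the table) lies over the wheel's edge. Origin: centre of the underside, on the axle; z up; x points from the axle to the window.
- window (a point): Centre of the window plate's opening (34 x 32 mm), 43 mm from the axle along the unit's x, 50 mm above the table.
- slot (a point): Centre of the slot on the wheel's top face, 43 mm from the axle, 43.5 mm above the table. The slot is a dark radial oblong 28 x 11 mm; the five other apertures, 60 degrees apart on the same circle, are round, 8 to 20 mm diameter.
- wheel_grip (a point): On the wheel's axle at mid-height of its knob, 83 mm above the table. The knob is a black bar 44 mm long, 14 mm thick, 26 mm tall (70 to 96 mm above the table) on a round stem of 26 mm diameter. Its frame turns with the wheel: x along the bar's length and towards the slot, y across its thickness (grip there), z up.
- wheel (a joint): Wheel angle, rad: 0 = slot in mid-window; grows counter-clockwise from above; starts between 2.9 and 4.2, so turn it clockwise; hard end stops at -0.3 and 5.54. Clicks every 60 degrees from 0 (an aperture in mid-window at each): within about 0.15 rad a sprung plunger draws the wheel to the click; entering or leaving takes about 0.1 N m. Between: friction 0.02 N m, it stays where left.
- isolator: Rotary isolator, fixed to the table: grey box 110 x 110 x 50 mm with two glands on its +x side; the handle turns about a vertical axis at its centre. Origin: centre of the underside; z up; the off mark (one steel bar) lies on the lid at -x of the axis, the on mark (two bars) at -y.
- handle_grip (a point): On the handle's axis at mid-height of its bar, 79 mm above the table. The handle is a black bar 64 mm long (36 mm to the pointing end at its own -x, 28 mm to +x), 14 mm thick, 28 mm tall (65 to 93 mm above the table), with a steel line on the pointing end. Its frame turns with the handle: x along the bar, y across its thickness, z up.
- handle (a joint): Handle angle, rad: 0 = off (pointing end at the off mark; it starts there), 1.57 = on stop (at the on mark), counter-clockwise from above; hard stops at both ends. It snaps over centre: a spring holds it at either stop, takes about 0.12 N m to turn off its stop, and past 0.79 rad drives it to the on stop by itself if free.
- spare_button: Bystander: loose push button 30 x 30 x 32 mm; origin centre of the underside.
- relay_spare: Bystander: loose plug-in relay 21 x 28 x 30 mm; origin centre of the underside.
- fuse_tin: Bystander: loose round tin, 54 mm diameter, 24 mm tall; origin centre of the underside.
- power_module: Bystander: loose box-shaped supply module 100 x 45 x 97 mm; origin centre of the underside.
- flat_pliers: Bystander: loose pliers 58 x 181 x 14 mm, lying; origin centre of the underside.
- multimeter: Bystander: loose multimeter 158 x 78 x 48 mm, lying; origin centre of the underside.

How it is judged:
By the outcome, as a careful person would: the job done as asked, in the order asked, and still so for the second after the job is handed in, with the robot touching nothing.
It also fails if it takes over 64 s, if anything falls off the work surface, if the arm or the gripper's body presses on something with over 40 N, if the wrist force passes 120 N, or if a joint passes its speed limit or range.

## Working session

There is one attempt and no reset: what is moved stays moved. The work goes in short steps, Python scripts to look and compute and a tool call to move; the robot and the scene stay as the last step left them, time stands still between calls to the robot, and variables do not carry over. Pictures are saved under pics/ and viewed, at most 10 in all, crops included, and the job is handed in when it is done.

Besides the shell and the picture viewer there is one more tool, called after ">>>" as name([rows], argument=value, ...), one row to a line, values as JSON. drive_tool: Moves the arm, as the interface text tells. Scaled input: -1 to 1 covers 200 mm each way for a shift and 30 degrees each way for a turn. Its arguments: {"type":"object","properties":{"increments":{"type":"array","items":{"type":"object","properties":{"grip":{"type":"number"},"dx":{"type":"number"},"dy":{"type":"number"},"dz":{"type":"number"},"roll":{"type":"number"}}}}},"required":["increments"]}

```bash
mkdir -p pics; python3 - <<'E'
from workcell import ctrl
import cv2,numpy as np
print(ctrl.grasp_offset)
s=ctrl.get_state();print(s)
for n in ("top","scene"):
    im=ctrl.grab_frame(n);cv2.imwrite(f"pics/{n}0.png",cv2.resize(im[:,:,::-1],(800,600),interpolation=cv2.INTER_CUBIC))
    cv2.imwrite(f"pics/{n}0raw.png",im[:,:,::-1])
    m=ctrl.camera_model(n);print(n,{k:np.round(v,4).tolist() for k,v in m.items()})
print(ctrl.camera_model("wrist"))
E
```

```text
18.8
{'t': 0.0, 'qpos': array([-1.29762954e+00,  4.91565373e-01,  1.55948211e+00, -3.17881016e-05,
        1.09170079e+00, -1.05616171e-01]), 'joint_vel': array([ 0.00036767,  0.00083843, -0.00010073,  0.0010349 ,  0.00037139,
        0.00088652]), 'tau': array([ 1.01998348e-04, -6.12650514e+01, -2.58181536e+01,  6.92732655e-02,
        4.82646713e-02, -6.94824030e-05]), 'position': array([ 231.05242665, -580.4423636 ,  214.04689245]), 'orientation': array([-5.74604898e-04,  9.82117433e-01,  1.88268464e-01, -6.24005996e-05]), 'contact_force': array([ 0.148736  ,  0.09553068, -0.16416081]), 'ft_torque': array([-0.04938351,  0.02089534,  0.01918829]), 'grip_force': 0.0, 'gripper_width': 0.9963266729057303}
top {'intrinsics': [[430.1409, 0.0, 258.8178], [0.0, 430.1409, 197.6688], [0.0, 0.0, 1.0]], 'distortion': [0.0022, 0.0, 0.0, 0.0, 0.0], 'world_from_camera': [[0.0055, -0.9974, 0.0725, 442.2681], [-0.9997, -0.0071, -0.0219, 136.5603], [0.0224, -0.0724, -0.9971, 1427.5972], [0.0, 0.0, 0.0, 1.0]]}
scene {'intrinsics': [[400.4634, 0.0, 248.5264], [0.0, 400.4634, 189.6921], [0.0, 0.0, 1.0]], 'distortion': [-0.0491, 0.0, 0.0, 0.0, 0.0], 'world_from_camera': [[-0.5701, -0.6288, 0.5289, -79.9426], [-0.8216, 0.4296, -0.3748, 550.8997], [0.0085, -0.6482, -0.7615, 942.2425], [0.0, 0.0, 0.0, 1.0]]}
{'intrinsics': array([[314.51855809,   0.        , 257.24075905],
       [  0.        , 314.51855809, 191.13177104],
       [  0.        ,   0.        ,   1.        ]]), 'distortion': array([-0.04156885,  0.        ,  0.        ,  0.        ,  0.        ]), 'mount': array([[ 1.29000380e-03, -9.54830993e-01, -2.97146614e-01,
         8.57325411e+01],
       [ 9.99999167e-01,  1.24387290e-03,  3.44322717e-04,
         1.13756588e+00],
       [ 4.08426175e-05, -2.97146810e-01,  9.54831803e-01,
        -1.70572291e+02],
       [ 0.00000000e+00,  0.00000000e+00,  0.00000000e+00,
         1.00000000e+00]])}
```

View pics/top0.png

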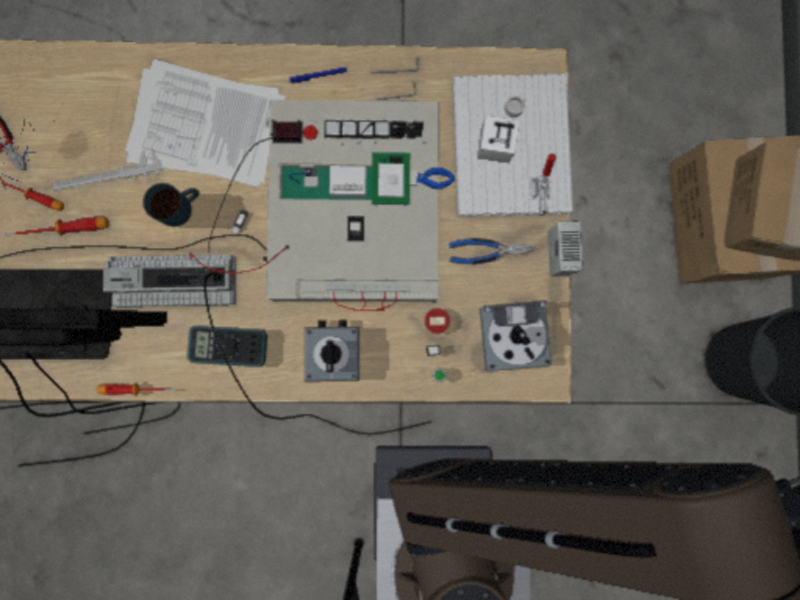

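View pics/scene0.png

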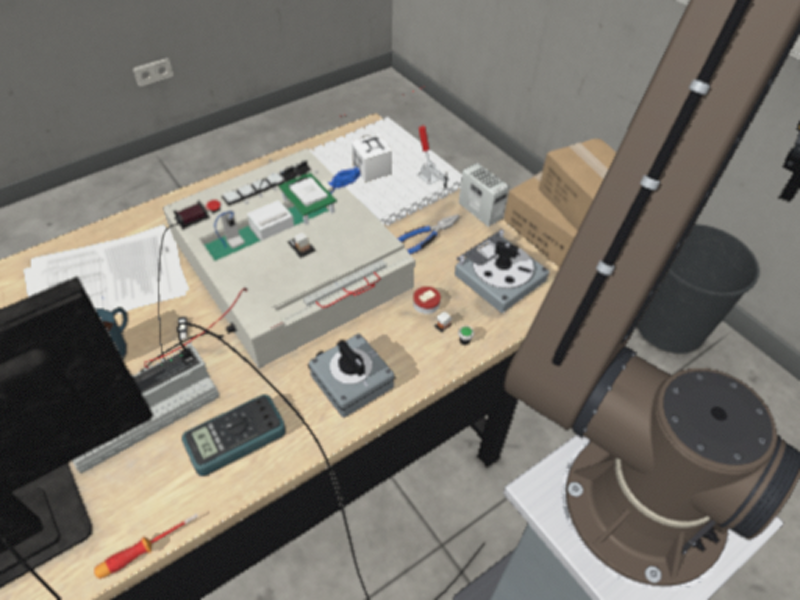

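The top view shows the wheel unit at about (516,337) and the isolator at about (332,352), with its glands up. I'll enlarge both.

```bash
python3 - <<'E'
import cv2,numpy as np
a=cv2.imread("pics/top0raw.png")
w=a[186:242,302:358];i=a[198:254,186:242]
f=lambda x:cv2.resize(x,(400,400),interpolation=cv2.INTER_CUBIC)
cv2.imwrite("pics/crop1.png",np.hstack([f(w),f(i)]))
E
cat > h.py <<'E'
from workcell import ctrl
import cv2,numpy as np
def ray(n,uv,s=None):
    m=ctrl.camera_model(n);K,d=np.array(m["intrinsics"]),np.array(m["distortion"])
    if n=="wrist":
        from scipy.spatial.transform import Rotation as R
        q=s["orientation"];T=np.eye(4);T[:3,:3]=R.from_quat([q[1],q[2],q[3],q[0]]).as_matrix();T[:3,3]=s["position"];T=T@m["mount"]
    else: T=np.array(m["world_from_camera"])
    p=cv2.undistortPoints(np.array([[uv]],float),K,d)[0,0]
    return T[:3,3],T[:3,:3]@np.array([p[0],p[1],1])
def at(n,uv,z,s=None):
    o,d=ray(n,uv,s);return o+d*(z-o[2])/d[2]
E
```

```text
(no output)
```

View pics/crop1.png

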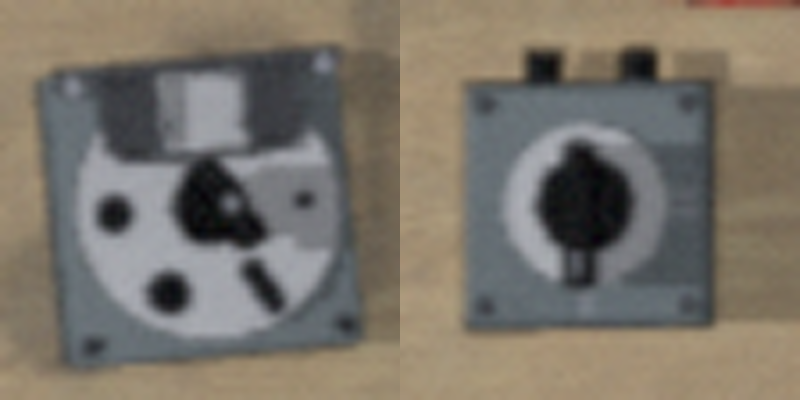

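Left half: base corners are at (40,80), (335,48), (360,340) and (70,367), with the window at the top, the slot at (265,287), and the knob bar pointing toward the slot. Right half: the isolator lid corners are at (467,82) to (712,325), and the handle points down (off).

```bash
python3 - <<'E'
from h import *
r=lambda c,o:((c[0]+.5)*.14-.5+o[0],(c[1]+.5)*.14-.5+o[1])
W=(302,186);I=(186,198)
P=np.array([at("top",r(c,W),34)[:2] for c in [(40,80),(335,48),(360,340),(70,367)]]);ax=P.mean(0)
print("base",P.round(),ax, "sides",np.linalg.norm(P-np.roll(P,1,0),axis=1))
v=P[0]+P[1]-P[2]-P[3];th=np.arctan2(v[1],v[0])
v2=P[0]+P[3]-P[1]-P[2];print("yaw",np.degrees(th),np.degrees(np.arctan2(v2[1],v2[0]))-90)
s=at("top",r((265,287),W),43.5)[:2]-ax;print("slot",np.linalg.norm(s),np.degrees(np.arctan2(s[1],s[0])))
win=at("top",r((201,112),W),50)[:2]-ax;print("win",np.linalg.norm(win),np.degrees(np.arctan2(win[1],win[0])))
a,b=[at("top",r(c,W),43.5)[:2] for c in [(248,262),(280,310)]];print("slotdir",np.degrees(np.arctan2(*(b-a)[::-1])))
P=np.array([at("top",r(c,I),50)[:2] for c in [(67,82),(312,80),(312,325),(67,325)]]);print("iso",P.round(),P.mean(0),np.linalg.norm(P-np.roll(P,1,0),axis=1))
for c in [(180,145),(178,285)]:print(at("top",r(c,I),93))
E
```

```text
base [[ 548.  -52.]
 [ 563. -187.]
 [ 430. -197.]
 [ 417.  -65.]] [ 489.6609693  -125.14235976] sides [130.98579416 136.23509152 133.44508372 132.80245272]
yaw 5.0769796490591235 6.090618083257965
slot 44.63840584874748 -143.09140900309734
win 42.95495561647114 3.8762156399670515
slotdir -146.36134174095528
iso [[505. 310.]
 [506. 201.]
 [397. 200.]
 [396. 308.]] [451.01095459 254.72846009] [108.15361107 109.44248421 109.24206252 108.81942133]
[475.6242355  255.52723196  93.        ]
[415.24348557 255.56777688  93.        ]
```

>>> drive_tool([
  {"grip": 0,"dx": 0.43,"dy": 0.76,"dz": 0,"roll": 1},
  {"grip": 0,"dx": 0.43,"dy": 0.76,"dz": 0,"roll": 1},
  {"grip": 0,"dx": 0.43,"dy": 0.76,"dz": 0,"roll": 1},
  {"grip": 0,"dx": 0.43,"dy": 0.76,"dz": 0,"roll": 1},
])

```text
t: 0.6
position: [318.3, -426.2, 214.9]
orientation: [-0.0, 0.899, 0.438, 0.0]
contact_force: [-0.6, 0.0, 0.8]
gripper_width: 1.001
grip_force: 0.0
```

>>> drive_tool([
  {"grip": 0,"dx": 0.43,"dy": 0.76,"dz": 0,"roll": 1},
  {"grip": 0,"dx": 0.43,"dy": 0.76,"dz": 0,"roll": 1},
  {"grip": 0,"dx": 0.43,"dy": 0.76,"dz": 0,"roll": 1},
  {"grip": 0,"dx": 0.43,"dy": 0.76,"dz": 0,"roll": 1},
])

```text
t: 1.1
position: [404.1, -275.2, 214.6]
orientation: [-0.0, 0.755, 0.655, 0.0]
contact_force: [-0.1, 0.4, -0.4]
gripper_width: 1.001
grip_force: 0.0
```

>>> drive_tool([
  {"grip": 0,"dx": 0.43,"dy": 0.75,"dz": 0,"roll": 1},
  {"grip": 0,"dx": 0.43,"dy": 0.75,"dz": 0,"roll": 1},
  {"grip": 0,"dx": 0.43,"dy": 0.75,"dz": 0,"roll": 1},
  {"grip": 0,"dx": 0.43,"dy": 0.75,"dz": 0,"roll": 1},
])

```text
t: 1.6
position: [490.3, -126.0, 214.4]
orientation: [0.0, 0.561, 0.828, 0.0]
contact_force: [-0.2, -0.6, -0.2]
gripper_width: 0.997
grip_force: 0.0
```

>>> drive_tool([
  {"roll": 1},
  {"roll": 1},
  {"roll": 1},
  {"roll": 1},
])

```text
validation failed for argument at $.in...
```

>>> drive_tool([
  {"roll": 1},
  {"roll": 1},
  {"roll": 1},
  {"roll": 1},
])

```text
validation failed for argument at $.in...
```

>>> drive_tool([
  {"roll": 1},
  {"roll": 1},
  {"roll": 1},
  {"roll": 1},
  {"roll": 1},
])

```text
validation failed for argument at $.in...
```

>>> drive_tool([
  {"grip": 0,"dx": 0,"dy": 0,"dz": 0,"roll": 1},
  {"grip": 0,"dx": 0,"dy": 0,"dz": 0,"roll": 1},
  {"grip": 0,"dx": 0,"dy": 0,"dz": 0,"roll": 1},
  {"grip": 0,"dx": 0,"dy": 0,"dz": 0,"roll": 1},
])

```text
t: 2.1
position: [488.9, -128.5, 214.5]
orientation: [-0.0, 0.33, 0.944, -0.0]
contact_force: [-0.1, -1.0, -0.1]
gripper_width: 0.999
grip_force: 0.0
```

>>> drive_tool([
  {"grip": 0,"dx": 0,"dy": 0,"dz": 0,"roll": 1},
  {"grip": 0,"dx": 0,"dy": 0,"dz": 0,"roll": 1},
  {"grip": 0,"dx": 0,"dy": 0,"dz": 0,"roll": 1},
  {"grip": 0,"dx": 0,"dy": 0,"dz": 0,"roll": 1},
])

```text
t: 2.6
position: [489.0, -127.7, 214.6]
orientation: [-0.0, 0.075, 0.997, -0.0]
contact_force: [-1.2, -0.1, 0.7]
gripper_width: 1.0
grip_force: 0.0
```

>>> drive_tool([
  {"grip": 0,"dx": 0,"dy": 0,"dz": 0,"roll": 1},
  {"grip": 0,"dx": 0,"dy": 0,"dz": 0,"roll": 1},
  {"grip": 0,"dx": 0,"dy": 0,"dz": 0,"roll": 1},
  {"grip": 0,"dx": 0,"dy": 0,"dz": 0,"roll": 1},
  {"grip": 0,"dx": 0,"dy": 0,"dz": 0,"roll": 1},
])

```text
t: 3.22
position: [489.1, -127.0, 214.6]
orientation: [-0.0, -0.185, 0.983, 0.0]
contact_force: [-0.2, 0.2, -0.4]
gripper_width: 0.997
grip_force: 0.0
```

```bash
python3 - <<'E'
from h import *
import json
s=ctrl.get_state();im=ctrl.grab_frame("wrist")[:,:,::-1]
json.dump({k:s[k].tolist() for k in("position","orientation","qpos")},open("s1.json","w"))
cv2.imwrite("pics/w1raw.png",im);cv2.imwrite("pics/w1.png",cv2.resize(im,(800,600),interpolation=cv2.INTER_CUBIC));print(s["position"],s["orientation"],s["qpos"])
E
```

```text
[ 489.09491751 -126.97831406  214.61977454] [-4.15705988e-05 -1.85155223e-01  9.82709285e-01  5.83291473e-05] [-3.84827746e-01  3.21697759e-01  1.84678680e+00  6.43614031e-05
  9.73241105e-01 -2.32811992e+00]
```

View pics/w1.png

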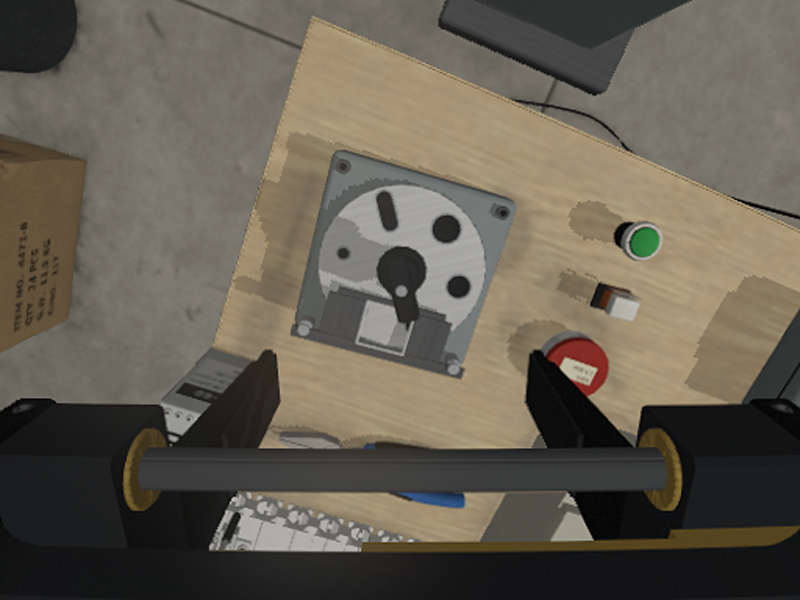

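```bash
python3 - <<'E'
import cv2,numpy as np
a=cv2.imread("pics/w1raw.png")[94:246,184:336]
a=np.clip((a/255.)**.5*255,0,255).astype(np.uint8)
cv2.imwrite("pics/crop2.png",cv2.resize(a,(600,600),interpolation=cv2.INTER_CUBIC))
E
```

```text
(no output)
```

View pics/crop2.png

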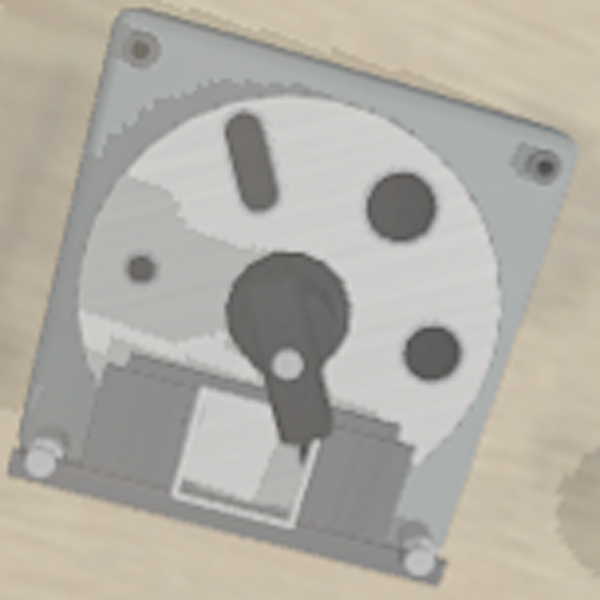

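The slot centre is at (251,161) with ends (243,113) and (262,211). The round apertures are at (401,206), (432,353) and (141,269), and the knob bar's far end is at about (309,440).

```bash
python3 - <<'E'
from h import *
import json
from scipy.optimize import least_squares
s={k:np.array(v) for k,v in json.load(open("s1.json")).items()}
r=lambda c:((c[0]+.5)*152/600-.5+184,(c[1]+.5)*152/600-.5+94)
f=lambda c,z:at("wrist",r(c),z,s)[:2]
A=np.array([f(c,43.5) for c in [(141,269),(251,161),(401,206),(432,353)]])
# order: seen from below/above -> determine sign by fit
best=[]
for sg in(1,-1):
    res=least_squares(lambda p:np.concatenate([A[i]-p[:2]-43*np.array([np.cos(p[2]+sg*(i-1)*np.pi/3),np.sin(p[2]+sg*(i-1)*np.pi/3)]) for i in range(4)]),[489,-126,-2.5]);best.append((res.cost,res.x,sg))
b=min(best,key=lambda t:t[0]);print(b,np.degrees(b[1][2]))
a,c=f((243,113),43.5),f((262,211),43.5);print("slot dir",np.degrees(np.arctan2(*(a-c)[::-1])),np.linalg.norm(a-c))
for n,p,z in[("dot",(288,365),96),("tipL",(285,443),96),("tipR",(332,437),96),("win",(248,457),50),("h1",(41,461),53),("h2",(420,559),53)]:
    d=f(p,z)-b[1][:2];print(n,d.round(1),np.linalg.norm(d),np.degrees(np.arctan2(d[1],d[0])))
P=np.array([f(p,53) for p in [(41,461),(420,559)]]);d=P[0]-P[1];print("unit yaw",np.degrees(np.arctan2(d[1],d[0]))-90)
E
```

```text
(np.float64(0.10060010647923193), array([ 490.93159568, -128.11050017,   -2.53233777]), -1) -145.09226666443578
slot dir -148.0368660031224 27.113929112446158
dot [0.5 0.3] 0.5660547710695816 31.700047249776475
tipL [19.5  6.9] 20.707044887138707 19.60285625901605
tipR [13.8 17.2] 22.044337595559792 51.262372306747245
win [43.1  4.5] 43.32284583271467 5.974369515945197
h1 [ 64.8 -50.6] 82.19813796210025 -37.95375237880943
h2 [53.5 62.6] 82.29092765357191 49.490093266279835
unit yaw -174.2656256902974
```

>>> drive_tool([
  {"grip": 0,"dx": 0.009,"dy": -0.007,"dz": 0,"roll": 0.445},
  {"grip": 0,"dx": 0.009,"dy": -0.007,"dz": -0.2,"roll": 0.445},
  {"grip": 0,"dx": 0.009,"dy": -0.007,"dz": -0.5,"roll": 0.445},
  {"grip": 0,"dx": 0.009,"dy": -0.007,"dz": -0.7,"roll": 0.445},
  {"grip": 0,"dx": 0.009,"dy": -0.007,"dz": -0.75,"roll": 0.445},
  {"grip": 0,"dx": 0.009,"dy": -0.007,"dz": -0.75,"roll": 0.445},
  {"grip": 0,"dx": 0.009,"dy": -0.007,"dz": -0.75,"roll": 0.445},
])

```text
t: 4.15
position: [491.8, -128.4, 66.1]
orientation: [0.001, -0.301, 0.954, -0.001]
contact_force: [-0.2, -0.9, 0.1]
gripper_width: 1.0
grip_force: 0.0
```

>>> drive_tool([
  {"grip": 1,"dx": 0,"dy": 0,"dz": 0,"roll": 0},
  {"grip": 1,"dx": 0,"dy": 0,"dz": 0,"roll": 0},
  {"grip": 1,"dx": 0,"dy": 0,"dz": 0,"roll": 0},
  {"grip": 1,"dx": 0,"dy": 0,"dz": 0,"roll": 0},
  {"grip": 1,"dx": 0,"dy": 0,"dz": 0,"roll": 0},
  {"grip": 1,"dx": 0,"dy": 0,"dz": 0,"roll": 0},
  {"grip": 1,"dx": 0,"dy": 0,"dz": 0,"roll": 0},
  {"grip": 1,"dx": 0,"dy": 0,"dz": 0,"roll": 0},
])

```text
t: 5.15
position: [490.2, -127.3, 64.5]
orientation: [-0.001, -0.301, 0.954, 0.001]
contact_force: [-2.6, 5.5, 1.7]
gripper_width: 0.249
grip_force: 30.0
```

An opening of 0.249 (24 mm) is too wide for the 14 mm bar, so the tips are probably on the stem. I'll open, rise 9 mm and regrip.

>>> drive_tool([
  {"grip": 0.5,"dx": 0,"dy": 0,"dz": 0,"roll": 0},
  {"grip": 0.5,"dx": 0,"dy": 0,"dz": 0,"roll": 0},
  {"grip": 0.5,"dx": 0,"dy": 0,"dz": 0.045,"roll": 0},
  {"grip": 0.5,"dx": 0,"dy": 0,"dz": 0.045,"roll": 0},
  {"grip": 0.5,"dx": 0,"dy": 0,"dz": 0.045,"roll": 0},
])

```text
t: 5.78
position: [491.0, -128.2, 73.8]
orientation: [0.0, -0.301, 0.954, -0.0]
contact_force: [-0.3, -0.4, -0.4]
gripper_width: 0.501
grip_force: 0.0
```

>>> drive_tool([
  {"grip": 1,"dx": 0,"dy": 0,"dz": 0,"roll": 0},
  {"grip": 1,"dx": 0,"dy": 0,"dz": 0,"roll": 0},
  {"grip": 1,"dx": 0,"dy": 0,"dz": 0,"roll": 0},
  {"grip": 1,"dx": 0,"dy": 0,"dz": 0,"roll": 0},
  {"grip": 1,"dx": 0,"dy": 0,"dz": 0,"roll": 0},
  {"grip": 1,"dx": 0,"dy": 0,"dz": 0,"roll": 0},
])

```text
t: 6.52
position: [490.2, -127.2, 73.6]
orientation: [-0.001, -0.301, 0.954, 0.001]
contact_force: [-1.0, 7.7, 3.0]
gripper_width: 0.149
grip_force: 30.0
```

The bar is gripped at 14 mm. Now I'll turn it clockwise.

>>> drive_tool([
  {"grip": 1,"dx": 0,"dy": 0,"dz": 0,"roll": -0.25},
  {"grip": 1,"dx": 0,"dy": 0,"dz": 0,"roll": -0.5},
  {"grip": 1,"dx": 0,"dy": 0,"dz": 0,"roll": -0.75},
  {"grip": 1,"dx": 0,"dy": 0,"dz": 0,"roll": -1},
  {"grip": 1,"dx": 0,"dy": 0,"dz": 0,"roll": -1},
])

```text
t: 7.15
position: [490.4, -127.6, 73.6]
orientation: [-0.001, -0.044, 0.999, 0.0]
contact_force: [-1.5, 5.1, 2.5]
gripper_width: 0.145
grip_force: 30.0
```

>>> drive_tool([
  {"grip": 1,"dx": 0,"dy": 0,"dz": 0,"roll": -0.25},
  {"grip": 1,"dx": 0,"dy": 0,"dz": 0,"roll": -0.5},
  {"grip": 1,"dx": 0,"dy": 0,"dz": 0,"roll": -0.75},
  {"grip": 1,"dx": 0,"dy": 0,"dz": 0,"roll": -1},
  {"grip": 1,"dx": 0,"dy": 0,"dz": 0,"roll": -1},
])

```text
t: 7.78
position: [490.4, -128.0, 73.6]
orientation: [-0.001, 0.214, 0.977, 0.0]
contact_force: [-5.7, 0.4, 3.1]
gripper_width: 0.145
grip_force: 30.0
```

>>> drive_tool([
  {"grip": 1,"dx": 0,"dy": 0,"dz": 0,"roll": -0.25},
  {"grip": 1,"dx": 0,"dy": 0,"dz": 0,"roll": -0.5},
  {"grip": 1,"dx": 0,"dy": 0,"dz": 0,"roll": -0.75},
  {"grip": 1,"dx": 0,"dy": 0,"dz": 0,"roll": -1},
  {"grip": 1,"dx": 0,"dy": 0,"dz": 0,"roll": -1},
])

```text
t: 8.4
position: [490.1, -128.4, 73.6]
orientation: [-0.001, 0.46, 0.888, -0.0]
contact_force: [-7.2, -3.3, 2.9]
gripper_width: 0.146
grip_force: 30.0
```

```bash
python3 - <<'E'
from h import *
s=ctrl.get_state();print(s["ft_torque"],s["contact_force"],s["position"])
E
```

```text
[-0.61760629  1.07944633  0.02241703] [-7.20346846 -3.25185638  2.89555287] [ 490.12093973 -128.37588628   73.58029196]
```

>>> drive_tool([
  {"grip": 1,"dx": 0,"dy": 0,"dz": 0,"roll": -0.25},
  {"grip": 1,"dx": 0,"dy": 0,"dz": 0,"roll": -0.5},
  {"grip": 1,"dx": 0,"dy": 0,"dz": 0,"roll": -0.75},
  {"grip": 1,"dx": 0,"dy": 0,"dz": 0,"roll": -1},
  {"grip": 1,"dx": 0,"dy": 0,"dz": 0,"roll": -1},
])

```text
t: 9.02
position: [489.7, -128.5, 73.5]
orientation: [-0.001, 0.674, 0.739, -0.001]
contact_force: [-10.0, -5.7, 4.2]
gripper_width: 0.147
grip_force: 30.0
```

>>> drive_tool([
  {"grip": 1,"dx": 0,"dy": 0,"dz": 0,"roll": -0.25},
  {"grip": 1,"dx": 0,"dy": 0,"dz": 0,"roll": -0.5},
  {"grip": 1,"dx": 0,"dy": 0,"dz": 0,"roll": -0.75},
  {"grip": 1,"dx": 0,"dy": 0,"dz": 0,"roll": -1},
  {"grip": 1,"dx": 0,"dy": 0,"dz": 0,"roll": -1},
])

```text
t: 9.65
position: [489.2, -128.4, 73.6]
orientation: [-0.001, 0.842, 0.539, -0.001]
contact_force: [-11.5, -5.4, 6.7]
gripper_width: 0.147
grip_force: 30.0
```

>>> drive_tool([
  {"grip": 1,"dx": 0,"dy": 0,"dz": 0,"roll": -0.25},
  {"grip": 1,"dx": 0,"dy": 0,"dz": 0,"roll": -0.5},
  {"grip": 1,"dx": 0,"dy": 0,"dz": 0,"roll": -0.75},
  {"grip": 1,"dx": 0,"dy": 0,"dz": 0,"roll": -1},
  {"grip": 1,"dx": 0,"dy": 0,"dz": 0,"roll": -1},
])

```text
t: 10.28
position: [488.9, -128.2, 73.5]
orientation: [-0.001, 0.953, 0.303, -0.002]
contact_force: [-13.8, -4.1, 7.9]
gripper_width: 0.146
grip_force: 30.0
```

>>> drive_tool([
  {"grip": 1,"dx": 0,"dy": 0,"dz": 0,"roll": -0.25},
  {"grip": 1,"dx": 0,"dy": 0,"dz": 0,"roll": -0.5},
  {"grip": 1,"dx": 0,"dy": 0,"dz": 0,"roll": -0.75},
  {"grip": 1,"dx": 0,"dy": 0,"dz": 0,"roll": -0.97},
  {"grip": 1,"dx": 0,"dy": 0,"dz": 0,"roll": -0.97},
  {"grip": 1,"dx": 0,"dy": 0,"dz": 0,"roll": -0.97},
])

```text
t: 11.02
position: [488.7, -127.7, 73.5]
orientation: [-0.001, 0.999, 0.055, -0.002]
contact_force: [-15.2, -1.1, 9.6]
gripper_width: 0.147
grip_force: 30.0
```

```bash
python3 - <<'E'
from h import *
s=ctrl.get_state();o=s["orientation"];print(s["ft_torque"],np.degrees(2*np.arctan2(o[2],o[1]))-90)
E
```

```text
[-0.28187807  2.22158016 -0.29991505] -83.74999634416626
```

>>> drive_tool([
  {"grip": 0.5,"dx": 0,"dy": 0,"dz": 0,"roll": 0},
  {"grip": 0.5,"dx": 0,"dy": 0,"dz": 0,"roll": 0},
  {"grip": 0.5,"dx": 0,"dy": 0,"dz": 0,"roll": 0},
  {"grip": 0.4,"dx": 0,"dy": 0,"dz": 0.2,"roll": 0},
  {"grip": 0.4,"dx": 0,"dy": 0,"dz": 0.45,"roll": 0},
  {"grip": 0.4,"dx": 0,"dy": 0,"dz": 0.7,"roll": 0},
  {"grip": 0.4,"dx": 0,"dy": 0,"dz": 0.7,"roll": 0},
  {"grip": 0.4,"dx": 0,"dy": 0,"dz": 0.7,"roll": 0},
])

```text
t: 12.02
position: [490.7, -128.0, 213.1]
orientation: [-0.0, 0.999, 0.052, -0.0]
contact_force: [-0.5, -0.3, -0.4]
gripper_width: 0.6
grip_force: 0.0
```

```bash
python3 - <<'E'
from h import *
import json
s=ctrl.get_state();im=ctrl.grab_frame("wrist")[:,:,::-1]
json.dump({k:s[k].tolist() for k in("position","orientation","qpos")},open("s2.json","w"))
cv2.imwrite("pics/w2raw.png",im);a=im[94:246,184:336]
a=np.clip((a/255.)**.5*255,0,255).astype(np.uint8)
cv2.imwrite("pics/crop3.png",cv2.resize(a,(600,600),interpolation=cv2.INTER_CUBIC));print(s["position"])
E
```

```text
[ 490.71050929 -127.95525081  213.09538926]
```

View pics/crop3.png

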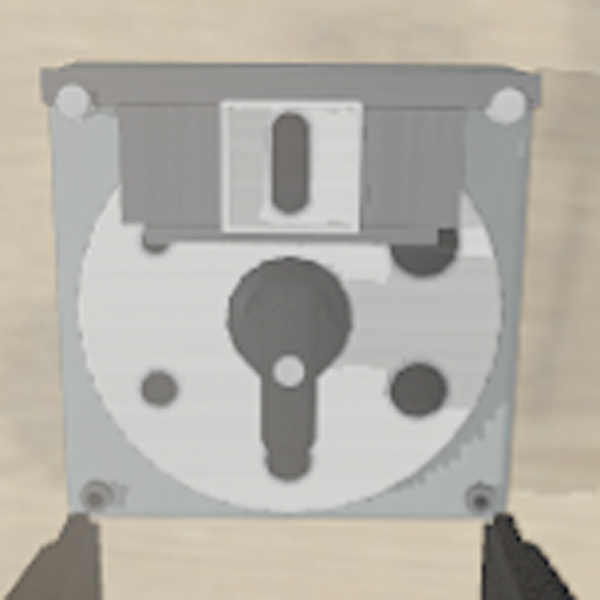

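The slot (290,163) sits centred in the window (220–362) and has clicked in. The knob is free. Next is the isolator.

>>> drive_tool([
  {"grip": 0.4,"dx": -0.1,"dy": 0.96,"dz": 0,"roll": -0.2},
  {"grip": 0.4,"dx": -0.1,"dy": 0.96,"dz": 0,"roll": -0.2},
  {"grip": 0.4,"dx": -0.1,"dy": 0.96,"dz": 0,"roll": -0.2},
  {"grip": 0.4,"dx": -0.1,"dy": 0.96,"dz": 0,"roll": -0.2},
  {"grip": 0.4,"dx": -0.1,"dy": 0.96,"dz": 0,"roll": -0.2},
])

```text
t: 12.7
position: [470.7, 64.0, 212.7]
orientation: [0.0, 1.0, 0.0, -0.001]
contact_force: [0.7, -0.9, 0.6]
gripper_width: 0.606
grip_force: 0.0
```

>>> drive_tool([
  {"grip": 0.4,"dx": -0.1,"dy": 0.955,"dz": 0,"roll": 0},
  {"grip": 0.4,"dx": -0.1,"dy": 0.955,"dz": 0,"roll": 0},
  {"grip": 0.4,"dx": -0.1,"dy": 0.955,"dz": 0,"roll": 0},
  {"grip": 0.4,"dx": -0.1,"dy": 0.955,"dz": 0,"roll": 0},
  {"grip": 0.4,"dx": -0.1,"dy": 0.955,"dz": 0,"roll": 0},
  {"grip": 0.4,"dx": -0.1,"dy": 0.955,"dz": 0,"roll": 0},
])

```text
t: 13.45
position: [451.5, 253.2, 213.5]
orientation: [0.0, 1.0, -0.002, -0.0]
contact_force: [0.6, -0.3, 1.0]
gripper_width: 0.6
grip_force: 0.0
```

```bash
python3 - <<'E'
from h import *
import json
s=ctrl.get_state();im=ctrl.grab_frame("wrist")[:,:,::-1]
json.dump({k:s[k].tolist() for k in("position","orientation","qpos")},open("s3.json","w"))
cv2.imwrite("pics/w3raw.png",im);a=im[94:246,184:336]
a=np.clip((a/255.)**.5*255,0,255).astype(np.uint8)
cv2.imwrite("pics/crop4.png",cv2.resize(a,(600,600),interpolation=cv2.INTER_CUBIC));print(s["position"],s["orientation"])
E
```

```text
[451.50650371 253.20120369 213.45679639] [ 2.31566294e-04  9.99998777e-01 -1.53103802e-03 -2.19478670e-04]
```

View pics/crop4.png

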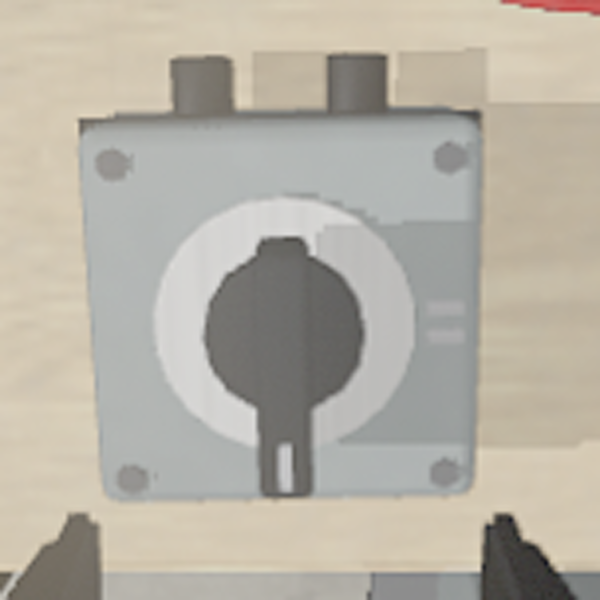

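The four lid screws are at (112,164), (450,157), (445,471) and (132,478). The handle bar runs from (283,238) to (285,495), and the on mark is to the right.

```bash
python3 - <<'E'
from h import *
import json
s={k:np.array(v) for k,v in json.load(open("s3.json")).items()}
r=lambda c:((c[0]+.5)*152/600-.5+184,(c[1]+.5)*152/600-.5+94)
f=lambda c,z:at("wrist",r(c),z,s)[:2]
P=np.array([f(c,50) for c in[(112,164),(450,157),(445,471),(132,478)]]);print(P.round(1),P.mean(0))
for z in(51,):print("disc",(f((153,325),z)+f((414,325),z))/2,(f((285,197),z)+f((285,447),z))/2)
print("hub",(f((204,330),65)+f((364,330),65))/2)
print("line",f((286,445),93),f((286,490),93),"tips",f((283,240),93),f((285,495),93))
E
```

```text
[[495.5 300.2]
 [497.2 209.8]
 [407.4 208. ]
 [405.5 298.3]] [451.40655529 254.08975991]
disc [451.22095892 254.43183215] [450.98735915 254.01609288]
hub [453.47957406 254.21645817]
line [431.24375753 253.65560554] [419.16871748 253.69050786] tips [482.91311761 254.21882064] [417.80966667 253.94701901]
```

>>> drive_tool([
  {"grip": 0.4,"dx": 0,"dy": -0.003,"dz": -0.1,"roll": 0},
  {"grip": 0.4,"dx": 0,"dy": -0.003,"dz": -0.35,"roll": 0},
  {"grip": 0.4,"dx": 0,"dy": -0.003,"dz": -0.6,"roll": 0},
  {"grip": 0.4,"dx": 0,"dy": -0.003,"dz": -0.715,"roll": 0},
  {"grip": 0.4,"dx": 0,"dy": -0.003,"dz": -0.715,"roll": 0},
  {"grip": 0.4,"dx": 0,"dy": -0.003,"dz": -0.715,"roll": 0},
])

```text
t: 14.25
position: [451.7, 253.9, 71.7]
orientation: [-0.0, 1.0, -0.001, 0.001]
contact_force: [0.2, -0.3, 0.0]
gripper_width: 0.6
grip_force: 0.0
```

>>> drive_tool([
  {"grip": 1,"dx": 0,"dy": 0,"dz": 0,"roll": 0},
  {"grip": 1,"dx": 0,"dy": 0,"dz": 0,"roll": 0},
  {"grip": 1,"dx": 0,"dy": 0,"dz": 0,"roll": 0},
  {"grip": 1,"dx": 0,"dy": 0,"dz": 0,"roll": 0},
  {"grip": 1,"dx": 0,"dy": 0,"dz": 0,"roll": 0},
  {"grip": 1,"dx": 0,"dy": 0,"dz": 0,"roll": 0},
])

```text
t: 15.0
position: [451.0, 254.9, 70.7]
orientation: [-0.0, 1.0, -0.0, 0.0]
contact_force: [-0.4, 5.5, 0.7]
gripper_width: 0.143
grip_force: 30.0
```

>>> drive_tool([
  {"grip": 1,"dx": 0,"dy": 0,"dz": 0,"roll": 0.25},
  {"grip": 1,"dx": 0,"dy": 0,"dz": 0,"roll": 0.5},
  {"grip": 1,"dx": 0,"dy": 0,"dz": 0,"roll": 0.75},
  {"grip": 1,"dx": 0,"dy": 0,"dz": 0,"roll": 1},
  {"grip": 1,"dx": 0,"dy": 0,"dz": 0,"roll": 1},
])

```text
t: 15.62
position: [450.9, 255.4, 70.8]
orientation: [-0.001, 0.966, 0.259, 0.0]
contact_force: [-2.9, 10.5, 1.4]
gripper_width: 0.142
grip_force: 30.0
```

>>> drive_tool([
  {"grip": 1,"dx": 0,"dy": 0,"dz": 0,"roll": 0.25},
  {"grip": 1,"dx": 0,"dy": 0,"dz": 0,"roll": 0.5},
  {"grip": 1,"dx": 0,"dy": 0,"dz": 0,"roll": 0.75},
  {"grip": 1,"dx": 0,"dy": 0,"dz": 0,"roll": 1},
  {"grip": 1,"dx": 0,"dy": 0,"dz": 0,"roll": 1},
])

```text
t: 16.25
position: [450.5, 255.7, 70.7]
orientation: [-0.001, 0.866, 0.5, 0.0]
contact_force: [-4.6, 13.0, 0.5]
gripper_width: 0.146
grip_force: 30.0
```

>>> drive_tool([
  {"grip": 1,"dx": 0,"dy": 0,"dz": 0,"roll": 0.25},
  {"grip": 1,"dx": 0,"dy": 0,"dz": 0,"roll": 0.5},
  {"grip": 1,"dx": 0,"dy": 0,"dz": 0,"roll": 0.75},
  {"grip": 1,"dx": 0,"dy": 0,"dz": 0,"roll": 0.96},
  {"grip": 1,"dx": 0,"dy": 0,"dz": 0,"roll": 0.96},
  {"grip": 1,"dx": 0,"dy": 0,"dz": 0,"roll": 0.96},
])

```text
t: 17.0
position: [450.0, 255.8, 70.7]
orientation: [-0.001, 0.715, 0.699, 0.0]
contact_force: [-8.0, 14.8, 2.3]
gripper_width: 0.145
grip_force: 30.0
```

>>> drive_tool([
  {"grip": 0.5,"dx": 0,"dy": 0,"dz": 0,"roll": 0},
  {"grip": 0.5,"dx": 0,"dy": 0,"dz": 0,"roll": 0},
  {"grip": 0.5,"dx": 0,"dy": 0,"dz": 0,"roll": 0},
  {"grip": 0.4,"dx": 0,"dy": 0,"dz": 0.2,"roll": 0},
  {"grip": 0.4,"dx": 0,"dy": 0,"dz": 0.45,"roll": 0},
  {"grip": 0.4,"dx": 0,"dy": 0,"dz": 0.7,"roll": 0},
  {"grip": 0.4,"dx": 0,"dy": 0,"dz": 0.7,"roll": 0},
  {"grip": 0.4,"dx": 0,"dy": 0,"dz": 0.7,"roll": 0},
])

```text
t: 18.0
position: [450.6, 254.0, 210.1]
orientation: [-0.0, 0.715, 0.699, -0.0]
contact_force: [0.3, -0.0, -0.3]
gripper_width: 0.599
grip_force: 0.0
```

```bash
python3 - <<'E'
from h import *
a=ctrl.grab_frame("wrist")[94:246,184:336,::-1];b=ctrl.grab_frame("top")[186:242,302:358,::-1]
f=lambda x:cv2.resize(np.clip((x/255.)**.6*255,0,255).astype(np.uint8),(400,400),interpolation=cv2.INTER_CUBIC)
cv2.imwrite("pics/crop5.png",np.hstack([f(a),f(b)]))
E
```

```text
(no output)
```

View pics/crop5.png

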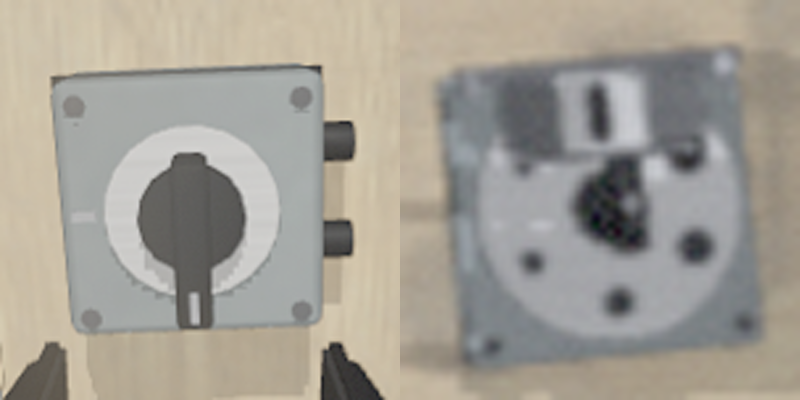

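The left half shows the handle's pointing end (194,308) at the on side. The right half shows the slot (598,112) still in the window. The gripper is clear of everything.

```bash
python3 -c "
from workcell import ctrl
print(ctrl.finish_job())"
```

```text
the job is handed in; nothing more can be done
None
```

I turned the wheel clockwise until the slot clicked in centred in the window, then turned the isolator to its on stop, let go of both, and handed the job in at about 18 s; I did it in one continuous grip after an initial regrip, and the final pictures agree, though the verdict itself was not shown.

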